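Back the can coder's star wheel up one notch

ROBOT

A 7-joint arm with a two-finger parallel gripper is mounted at the origin on the work surface. World frame = base frame: x ahead of the robot, y to its left, z up, the work surface at z = 0. Lengths are in m, angles in rad, forces in N, time in s.
With the tool pointing down it reaches from about 0.35 to 0.9 m from the base axis. Payload 8.1 kg.
Tool frame: the origin (TCP) lies midway between the tips of the shut fingers; the grasp point (between the pads) lies tcp_to_grasp behind it (tcp_to_grasp is the distance from the TCP to the grasp point, in m); z points along the fingers, y is the direction in which the jaws open and shut (so a half turn about z gives the same grasp; the last joint's range is limited). The gripper opens to 85 mm and grips with 20 to 120 N. Pads are 22 mm wide; open, the fingers measure 114 mm over their backs; the gripper's body (76 mm by 85 mm) begins 54 mm behind the grasp point. The pads swing forward as they close: fully open they stand 13 mm farther back than shut.
Start: joints at [1.135, 0.434, 0.025, 1.573, -0.012, 1.134, -0.075], TCP at [0.204, -0.591, 0.231] pointing down, gripper open.
Joint ranges: [-2.62, 2.62], [-0.44, 2.09], [-1.27, 1.32], [0.08, 2.57], [-1.32, 4.46], [0.12, 2], [-2.74, 2.74]. Speed limits (rad/s): [2.22, 2.22, 3.01, 3.01, 3.14, 3.14, 3.14].

INTERFACE

Orientations are given as [roll, pitch, yaw] about the fixed x, y, z axes, in that order (R = Rz(yaw) Ry(pitch) Rx(roll)).
In Python, from bench import sense, read_camera, hand_in, search_frame, pinpoint, tcp_to_grasp gives the robot as it stands.
- The arm moves only by the tool arm_command, never from a script. Its argument "series" is a list of rows, each a list of 3 entries, a list of its own where there are three numbers: the closure in counts, from 0 (fully open) to 255 (shut), then the shift along the tool's x, y, z in units of 5 cm (1.0 is 5 cm), then the turn about the tool's z in units of 6 degrees (1.0 is 6 degrees). In form: [[hand, [tx, ty, tz], turn], ...]. A call has 1 to 8 rows; each row shifts and turns the commanded pose from where the row before left it, along the tool's axes as they then stand; what a row does not reach is not made up. A row lasts 1/8 s, in which the tool goes at most 62.5 mm and 10.7 degrees, less where a joint would pass 70% of its speed; a pose out of reach is approached as far as the arm can. A call with a number of a shift or a turn outside -1 to 1 is refused whole. A call with a gripper value outside its range is refused whole. The fingers move at their own pace and stop on an object; "squeeze" is the grip in N (left out, the last holds). Time passes only in rows, so rows that do not move let the fingers close. It gives the time, the measured TCP pose, the force and the opening at its end, in the units of the state.
- sense(): the state, without advancing time (a new reading comes with each control period).
- read_camera(name): name is "scene" or "top"; returns a dict with "image" (384x512x3 uint8, red, green, blue), "camera_matrix" (3x3 intrinsics, pixels), "dist_coeffs" ([k1, k2, p1, p2, k3] as OpenCV has them; the pictures are not rectified), "xyz" and "attitude" of the camera in the world. Camera axes: x right, y up, looking along -z (the intrinsics and any distortion apply to the point x, -y, -z); pixel columns grow to the right and rows downward; lengths in m; the calibration is good to about 2 mm. A picture is of the moment at which its call begins. There is no depth.
- hand_in(): hands the job in, once; it reports no verdict.
Trained networks look in a picture, given as the dict that the camera call returned (one of the last four; its "shot" number tells which), for a name from the list of things; names that differ only in an ending like _2 or _b are one class to them, and where a whole thing is asked for, a point or a joint stands for the part that bears it (a point fixed in the world has none). Each returns a list of dicts, best first, with "score" (0 to 1); they miss things now and then, are a little off and sometimes report something else, mostly with a low value. They report only what shows in the picture. A call takes as long as a camera call. They do not tell look-alikes from the thing itself.
- search_frame(picture, target): "rect" ([left, top, right, bottom] in pixels, round what is visible of it).
- pinpoint(picture, target): "pixel" ([column, row] in pixels: a listed point, or the origin of a listed thing).
The state is a dict: "clock": time; "q": joint angles; "joint_vel": joint speeds; "joint_efforts": joint torques, N m; "eef_pos": TCP position; "tcp_rot": TCP orientation; "wrist_force": force on the tool from outside, world axes, zero at the start; "torque": the same for the moment, N m; "width": finger opening in m.
Only numpy, scipy, OpenCV 4.12 (cv2) and the standard library are available. Lean on these libraries where they do the work, as an engineer would, in place of code of your own. Each camera call takes 0.05 s, during which the arm holds its last target.

TASK

The coder's star wheel was advanced a notch too far, so the red-banded can has gone past the print head. With a fingertip, lift the ratchet pawl out of the wheel by its red-balled lever (laid back past upright it stays up), push the star wheel backward one notch so that the wheel carries the can back in front of the print head, and tip the pawl down again so that it sits fully in the notch there. Grip and lift nothing, do not push the can yourself, and leave the other cans, bottles and supplies where they stand.

Things in the scene. Friction and masses are not known exactly. Their poses are not given: they have to be found in the camera images.
- coder: Hand-fed rotary can coder, fixed on the table: steel deck 340 x 420 mm (top 25 mm above the table) with a blue star wheel, guide rail, black print head (+y side) and pawl (-x side). Origin: on the table surface, on the wheel's upright axis; at yaw 0 x points away from the robot. Its frame is the one meant below; angles in it count from +x towards +y. Deck: x -170 to 170 mm, y -175 to 245 mm.
- wheel (a joint): Turn of the blue star wheel and the dark ratchet wheel bolted on it, rad, about the coder's z; grows counter-clockwise seen from above, which is BACKWARD (the way the pawl blocks). 0: the pawl centred in its first notch (starts within 0.02 of it). 8 saw teeth: one notch is 0.785 rad (45 degrees), one can pocket. Stays where it is left; friction 0.2 N m, up to 0.8 with the can in tow.
- wheel_top (a point): Wheel axis at the top of the upper star plate, 104 mm above the table; turns with the wheel. Two plates 12 mm thick, tops at 58 and 104 mm, outer radius 115 mm. Eight round pockets, radius 36 mm, centred 105 mm from the axis at 0, 45, 90.. degrees (wheel = 0); between them arms 9 mm wide (17 at the tip) at 22.5, 67.5.. degrees. A fingertip lowered into an empty pocket can push an arm's flank.
- ratchet (a point): Top of the dark ratchet wheel on its axis, 117 mm above the table. Its saw teeth reach 66 mm from the axis, tops 117 mm and notch floors 107 mm above the table. The round hub and bolt on it are the wheel's highest part, 130 mm.
- pawl (a joint): Swing of the yellow pawl about its pin, rad: 0 = fully down, nose in the notch; about 0.16 = nose on top of a tooth; past about 1.3 it stays back by its own weight; 2.0 = laid back on its rest. Held down by gravity alone (0.16 kg), lightly damped. Let down between notches it rides on the teeth and drops into the next notch; then the wheel is stopped backward and clicks over forward.
- pawl_pin (a point): The pawl's level pin, along the coder's x axis, where the pawl's bar sits on it: (-56, -51) mm in the coder's frame, 129 mm above the table. A yellow sleeve (16 mm thick) runs along the pin from x -97 to -49 mm; a bracket arm (top 135 mm) holds it from a post at (-132, -51) mm, 137 mm high. When down, the bar (12 mm wide, 8 thick) reaches 58 mm from the pin towards +y, the nose under its end.
- pawl_ball (a point): Centre of the red ball (16 mm) on the pawl's release lever, moving with the pawl: with the pawl down at (-90, -27) mm in the coder's frame, 171 mm above the table, 48 mm from the pin. Pushed to the coder's -y, over the pin, it lifts the nose. Laid back, the lever lies level to -y and the bar (at x -56 mm) stands up, leaning 25 degrees past upright to -y; pushing the bar to +y past upright lets it fall.
- can_center (a point): Centre of the cream and red drinks can standing on the deck in a wheel pocket: 66 mm in diameter, 122 mm tall, about 0.37 kg, this point 61 mm above its foot. At the start it is in the pocket at 45 degrees in the coder's frame.
- station (a point): The place before the print head where the can's centre belongs: in the coder's frame 105 mm from the wheel's axis at 90 degrees (+y), 86 mm above the table. Beyond it the print head, y 142 to 228 mm, 131 mm high. A guide rail (two rods, up to 112 mm high) runs round the wheel at 145 mm radius from 20 to 116 degrees; a grey controller box at (-115, 210) mm is 155 mm high.
- can: The same can as can_center; origin at the centre of its foot, z up.
- done_can: Bystander: cream and teal can, 66 x 122 mm, standing on the deck near (130, -135) mm. Origin: centre of its foot.
- ink: Bystander: black and yellow ink cartridge, 66 x 24 x 50 mm, on the deck near (-125, 115) mm. Origin: centre of its underside.
- spacer: Bystander: blue plastic ring, 60 mm in diameter, 16 mm high, on the deck near (-128, -130) mm. Origin: centre of its underside.
- bottle_a: Bystander: brown bottle, 61 x 228 mm, on the table. Origin: centre of its foot.
- bottle_b: Bystander: brown bottle, 61 x 228 mm, on the table. Origin: centre of its foot.
- spare_can: Bystander: navy can, 66 x 122 mm, on the table. Origin: centre of its foot.
- label_roll: Bystander: roll of labels standing on end, 104 mm in diameter, 80 mm high, on the table. Origin: centre of its underside.
There are look-alikes about, which are no part of the job. Leave any pink look-alike of the can alone.

How it is judged:
By the outcome, as a careful person would: the job done as asked, in the order asked, and still so for the second after the job is handed in, with the robot touching nothing.
It also fails if it takes over 70 s, if anything falls off the work surface, if the arm or the gripper's body presses on something with over 40 N, if the wrist force passes 120 N, or if a joint passes its speed limit or range.

## Working session

There is one attempt and no reset: what is moved stays moved. The work goes in short steps, Python scripts to look and compute and a tool call to move; the robot and the scene stay as the last step left them, time stands still between calls to the robot, and variables do not carry over. Pictures are saved under pics/ and viewed, and the job is handed in when it is done.

Besides the shell and the picture viewer there is one more tool, called as name(argument=value, ...) on one line, values as JSON. arm_command: Moves the arm, as the interface text tells. Shifts and turns lie within -1 to 1; 1 stands for 5 cm of shift or 6 degrees of turn. Its arguments: {"type":"object","properties":{"series":{"type":"array","items":{"type":"array"}},"squeeze":{"type":"number"}},"required":["series"]}

```bash
ls; mkdir -p pics; python3 - <<'E'
from bench import *
import cv2,json
print(sense())
import bench; print(bench.tcp_to_grasp)
for n in ["scene","top"]:
    p=read_camera(n)
    cv2.imwrite(f"pics/{n}0.png",cv2.resize(p["image"][:,:,::-1],(800,600),interpolation=cv2.INTER_CUBIC))
    print({k:v for k,v in p.items() if k!="image"})
    for t in ["coder","wheel_top","ratchet","pawl_pin","pawl_ball","can_center","station","can","done_can","ink","spacer"]:
        print(t,[(r["pixel"],round(r["score"],2)) for r in pinpoint(p,t)][:3])
E
```

```text
pics
{'clock': 0.0, 'q': array([ 1.13543675,  0.43522368,  0.02500877,  1.57410129, -0.01162522,
        1.13400517, -0.07511007]), 'joint_vel': array([-4.69854705e-04, -1.43662544e-03, -9.72809846e-05,  7.83611822e-04,
        5.00334370e-04,  1.16675768e-03,  7.21558805e-04]), 'joint_efforts': array([-4.55423178e-04, -6.70470142e+01,  1.02496952e+00, -3.16215134e+01,
        1.55209954e-02,  1.25459078e-02,  3.06001198e-05]), 'eef_pos': array([ 0.20392534, -0.5902561 ,  0.23052433]), 'tcp_rot': array([-3.14000656e+00,  1.36644225e-04,  3.32636597e-01]), 'wrist_force': array([-0.31553601,  0.14070257,  1.09757887]), 'torque': array([-0.07496787,  0.03646325,  0.00760037]), 'width': 0.08504409897763576}
0.0187
{'camera_matrix': array([[418.49717322,   0.        , 250.20512817],
       [  0.        , 418.49717322, 197.28191219],
       [  0.        ,   0.        ,   1.        ]]), 'dist_coeffs': array([-0.13610783,  0.        ,  0.        ,  0.        ,  0.        ]), 'xyz': array([1.43834109, 0.42057673, 1.37683259]), 'attitude': array([ 0.65559051, -0.01626297,  2.05002413]), 'shot'
[... 797 characters left out ...]
]]), 'dist_coeffs': array([-0.01017951,  0.        ,  0.        ,  0.        ,  0.        ]), 'xyz': array([ 0.3065189 , -0.0035035 ,  1.30769777]), 'attitude': array([ 0.22933318,  0.0061931 , -1.51663071]), 'shot': 2}
coder [([259.8, 212.7], 0.94)]
wheel_top [([265.8, 209.8], 0.94)]
ratchet [([261.8, 209.7], 0.94), ([311.0, 191.6], 0.32)]
pawl_pin [([276.0, 231.3], 0.57)]
pawl_ball [([260.0, 235.1], 0.57)]
can_center [([151.1, 235.7], 0.94), ([245.7, 177.3], 0.69), ([163.1, 168.5], 0.66)]
station [([233.6, 199.4], 0.68)]
can [([167.1, 174.0], 0.93), ([156.8, 235.6], 0.74)]
done_can [([312.8, 189.6], 0.92)]
ink [([219.5, 241.0], 0.78), ([108.0, 242.9], 0.26)]
spacer [([290.4, 264.6], 0.61)]
```

View pics/scene0.png

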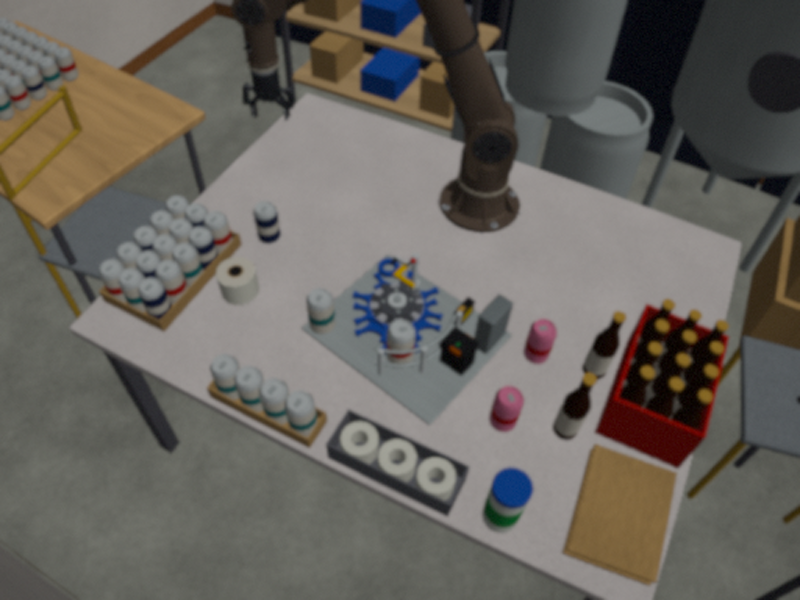

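View pics/top0.png

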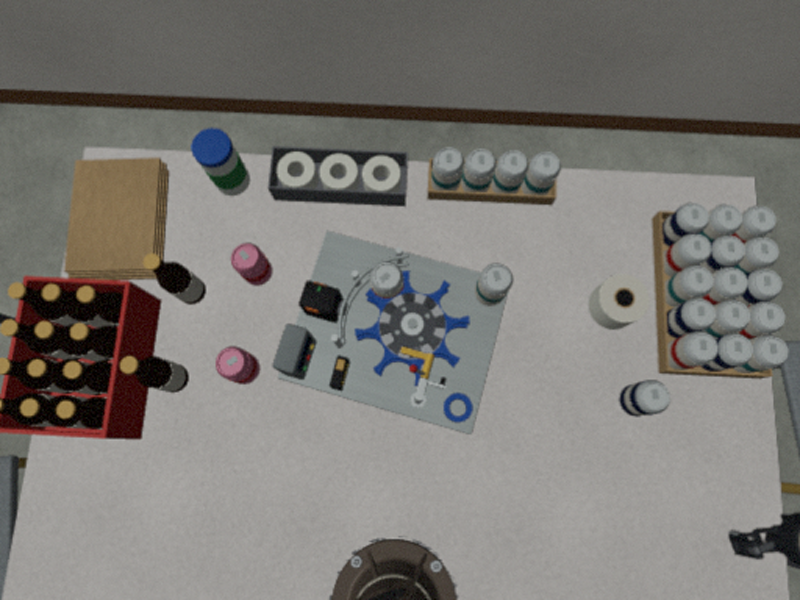

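Top view: the deck's corners lie at about (328,232), (512,283), (472,433) and (278,378) in the 800x600 picture. The red-banded can is at (387,278) in the wheel. Look-alikes are the pink cans at (250,263) and (237,365), the teal done_can at (494,282), and the crated cans on the right. Next I'll take a close crop and fit the pose.

```bash
cat > h.py <<'E'
import numpy as np,cv2
from bench import *
from scipy.spatial.transform import Rotation as Ro
from scipy.optimize import least_squares
def cam(p):
    # attitude as rpy fixed xyz
    return Ro.from_euler('xyz',p['attitude']).as_matrix(),np.array(p['xyz'])
def proj(p,X):
    R,c=cam(p); X=np.atleast_2d(X)
    Xc=(X-c)@R; Xc=Xc*np.array([1,-1,-1])
    return cv2.projectPoints(Xc.reshape(-1,1,3),np.zeros(3),np.zeros(3),p['camera_matrix'],p['dist_coeffs'])[0].reshape(-1,2)
def ray(p,px,z):
    R,c=cam(p)
    u=cv2.undistortPoints(np.array(px,float).reshape(1,1,2),p['camera_matrix'],p['dist_coeffs']).ravel()
    d=R@np.array([u[0],-u[1],-1]); s=(z-c[2])/d[2]; return c+s*d
def w(pose,P):
    P=np.atleast_2d(np.array(P,float)); c,s=np.cos(pose[2]),np.sin(pose[2])
    return np.c_[pose[0]+c*P[:,0]-s*P[:,1],pose[1]+s*P[:,0]+c*P[:,1],P[:,2]]
def crop(p,name,x0,y0,x1,y1,k):
    cv2.imwrite("pics/"+name,cv2.resize(p["image"][y0:y1,x0:x1,::-1],None,fx=k,fy=k,interpolation=cv2.INTER_CUBIC))
E
python3 - <<'E'
from h import *
T=read_camera("top");S=read_camera("scene")
ct=np.array([[328,232],[512,283],[472,433],[278,378]])/1.5625
D=np.array([[.17,.245,.025],[.17,-.175,.025],[-.17,-.175,.025],[-.17,.245,.025]])
for q in ct: print(ray(T,q,.025))
f=lambda v:(proj(T,w(v,D))-ct).ravel()
r=least_squares(f,[.6,0,0]);print(r.x,r.fun)
crop(T,"t1.png",170,140,340,290,4.5)
crop(S,"s1.png",185,150,345,280,5)
E
```

```text
[0.75317291 0.18898987 0.025     ]
[ 0.65793407 -0.2178948   0.025     ]
[ 0.33620255 -0.14043585  0.025     ]
[0.42674996 0.26744579 0.025     ]
[ 0.53605909 -0.00948722 -0.22856528] [-0.37733956 -1.11338505  0.18114932 -1.1495357   0.26002369  1.73410306
 -0.08798445  0.22844321]
```

View pics/t1.png

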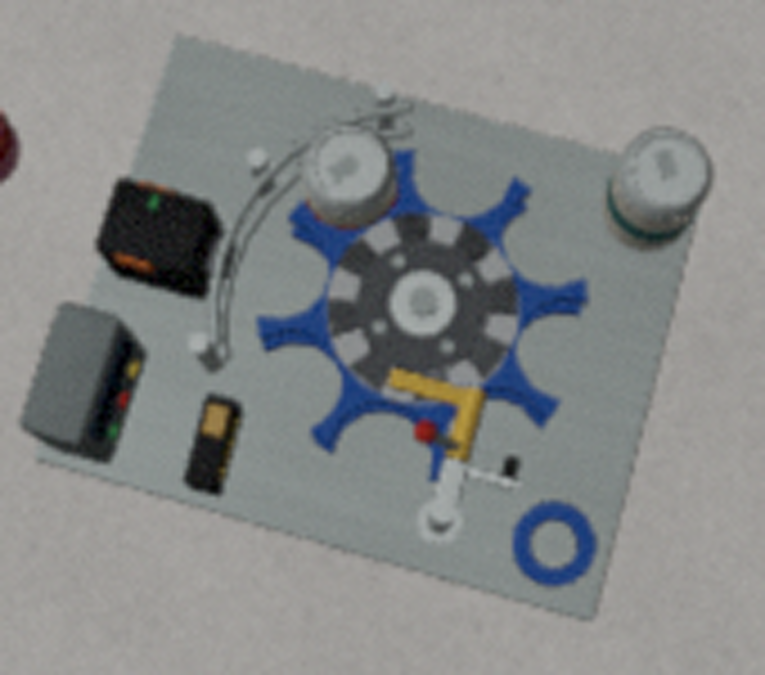

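View pics/s1.png

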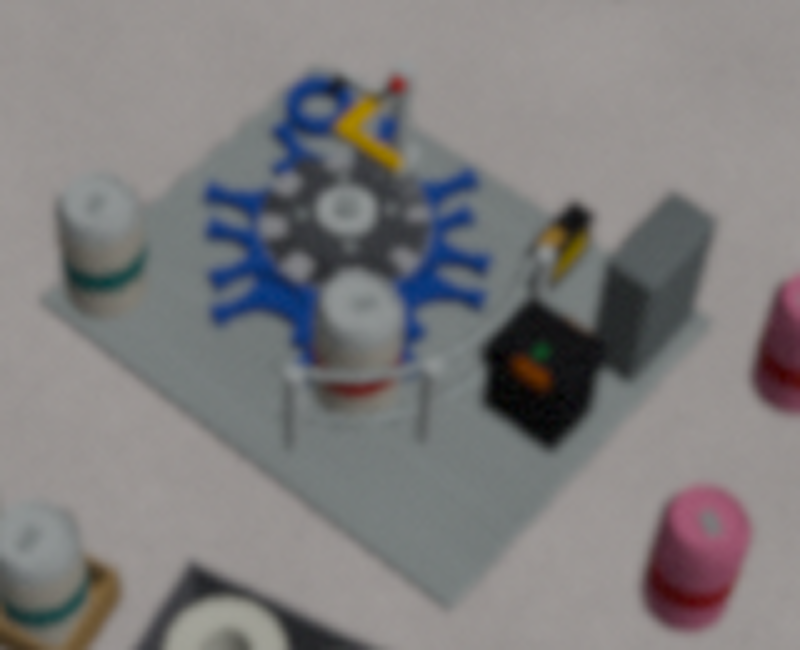

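```bash
python3 - <<'E'
from h import *
T=read_camera("top");S=read_camera("scene")
def u(pts,o,k): return (np.array(pts,float)+.5)/k-.5+np.array(o)
ct=u([[178,34],[595,620],[38,458],[422,301],[426,432]],(170,140),4.5)
cs=u([[450,605],[43,298],[708,320],[347,209],[398,85]],(185,150),5)
hub=[0,0,.130];ball=[-.090,-.027,.171]
a,b,c,d=[.17,.245,.025],[.17,-.175,.025],[-.17,-.175,.025],[-.17,.245,.025]
DT=np.array([a,c,d,hub,ball]);DS=np.array([a,b,d,hub,ball])
for nm,f in [("T",lambda v:(proj(T,w(v,DT))-ct).ravel()),("S",lambda v:(proj(S,w(v,DS))-cs).ravel()),("B",lambda v:np.r_[(proj(T,w(v,DT))-ct).ravel(),(proj(S,w(v,DS))-cs).ravel()])]:
    r=least_squares(f,[.54,0,-.23],loss='soft_l1');print(nm,r.x.round(4),f(r.x).reshape(-1,2).round(2).tolist())
v=r.x
# overlays
def ov(p,name,x0,y0,x1,y1,k):
    im=cv2.resize(p["image"][y0:y1,x0:x1,::-1],None,fx=k,fy=k,interpolation=cv2.INTER_CUBIC)
    an=np.radians(np.arange(0,360,2))
    def dr(P,col,cl=True):
        q=((proj(p,w(v,P))-[x0,y0]+.5)*k-.5).round().astype(int); cv2.polylines(im,[q],cl,col,1)
    dr([a,b,c,d],(0,255,0))
    dr(np.c_[.115*np.cos(an),.115*np.sin(an),0*an+.104],(0,255,255))
    dr(np.c_[.066*np.cos(an),.066*np.sin(an),0*an+.117],(255,0,255))
    for t in np.radians(22.5+45*np.arange(8)): dr([[.07*np.cos(t),.07*np.sin(t),.104],[.115*np.cos(t),.115*np.sin(t),.104]],(0,0,255),False)
    dr([[-.097,-.051,.129],[-.049,-.051,.129]],(255,255,0),False)
    dr([[-.056,-.051,.133],[-.056,.007,.133]],(255,255,0),False)
    dr([[-.09,-.051,.129],[-.09,-.027,.171]],(255,255,0),False)
    t=np.pi/4; dr(np.c_[.105*np.cos(t)+.033*np.cos(an),.105*np.sin(t)+.033*np.sin(an),0*an+.147],(0,128,255))
    cv2.imwrite("pics/"+name,im)
ov(T,"t2.png",170,140,340,290,4.5);ov(S,"s2.png",185,150,345,280,5)
np.save("pose.npy",v)
E
```

```text
T [ 0.5389 -0.0071 -0.2255] [[-0.45, -0.45], [-0.0, 0.4], [-0.77, 0.12], [0.61, -0.07], [0.43, -0.11]]
S [ 0.5418 -0.0061 -0.2295] [[0.04, 0.8], [-0.85, -0.03], [1.52, -0.07], [0.0, -1.0], [-0.21, -0.12]]
B [ 0.5397 -0.007  -0.2267] [[-0.39, -0.73], [-0.13, 0.19], [-0.84, -0.23], [0.56, -0.32], [0.34, -0.39], [0.3, 0.17], [-0.74, -0.36], [1.51, -0.71], [0.06, -1.47], [-0.22, -0.59]]
```

View pics/t2.png

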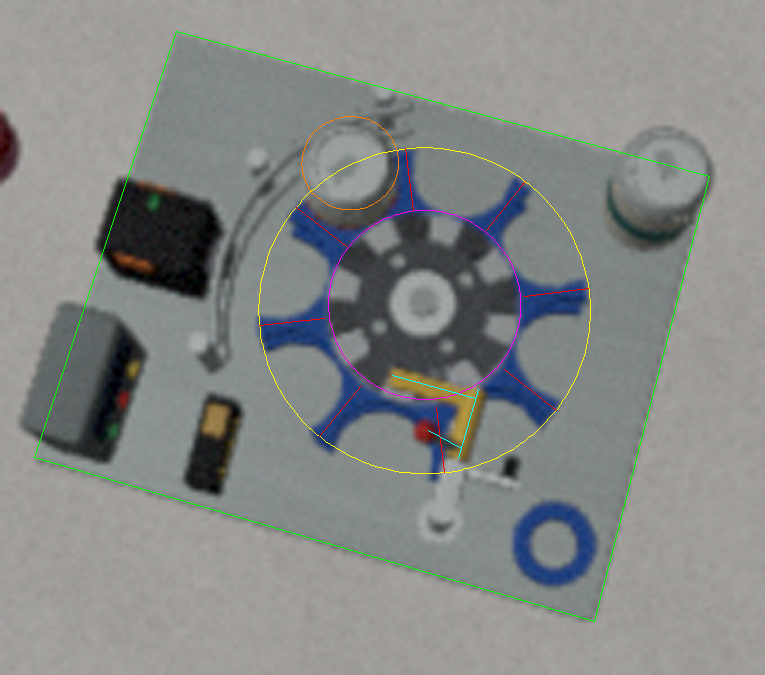

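View pics/s2.png

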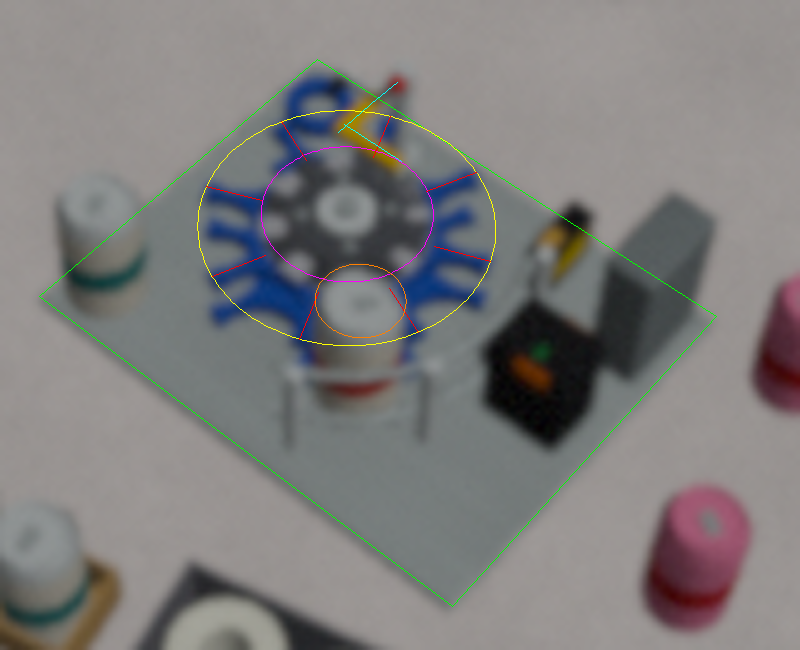

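The fit is good to 2–3 mm: coder at about (0.540, -0.007), yaw -0.227. The chosen can at t1 (350,175) and s1 (358,340) is cream with a red band and stands in the 45° pocket. The pink look-alikes stand off the deck.

First I'll shut the fingers, lift, and turn the tool to line up with the coder.

```bash
cat >> h.py <<'E'
POSE=np.load("pose.npy")
def st():
    s=sense(); y=s['tcp_rot'][2]; d=s['eef_pos']-np.array([POSE[0],POSE[1],0]); c,n=np.cos(POSE[2]),np.sin(POSE[2])
    print("t",round(s['clock'],2),"coder mm",np.round([1e3*(c*d[0]+n*d[1]),1e3*(-n*d[0]+c*d[1]),1e3*d[2]],1),"yawrel deg",round(np.degrees(y-POSE[2]),1),"F",s['wrist_force'].round(1),"w",round(s['width'],3)); return s
def go(x,y,z):  # mm in coder frame -> tool units total
    s=st(); R=Ro.from_euler('xyz',s['tcp_rot']).as_matrix()
    t=w(POSE,[x/1e3,y/1e3,z/1e3])[0]
    print("to",(x,y,z),"units",((t-s['eef_pos'])@R/.05).round(2),"turn for rel0", round(np.degrees(s['tcp_rot'][2]-POSE[2])/6,2))
E
python3 -c "
from h import *
go(-92,10,300)"
```

```text
t 1.4 coder mm [-195.7 -644.3  231.3] yawrel deg 32.1 F [-0.4  0.7 -0.1] w 0.085
to (-92, 10, 300) units [ 8.7  -9.99 -1.37] turn for rel0 5.34
```

arm_command(series=[[255,[0,0,-0.5],0.9],[255,[0,0,-0.5],0.9],[255,[0,0,-0.4],0.9],[255,[0,0,0],0.9],[255,[0,0,0],0.9],[255,[0,0,0],0.84],[255,[0,0,0],0]], squeeze=20)

```text
clock: 2.28
eef_pos: [0.2042, -0.5907, 0.3013]
tcp_rot: [3.142, 0.0, -0.226]
wrist_force: [-0.0, 0.1, 0.3]
width: -0.0001
```

```bash
python3 -c "
from h import *
go(-92,12,300)"
```

```text
t 2.27 coder mm [-195.7 -644.2  301.3] yawrel deg 0.0 F [-0.   0.1  0.3] w -0.0
to (-92, 12, 300) units [  2.08 -13.12   0.03] turn for rel0 0.01
```

arm_command(series=[[255,[0.16,-1,0],0],[255,[0.16,-1,0],0],[255,[0.16,-1,0],0],[255,[0.16,-1,0],0],[255,[0.16,-1,0],0],[255,[0.16,-1,0],0],[255,[0.16,-1,0],0],[255,[0.16,-1,0],0]])

```text
clock: 3.28
eef_pos: [0.3568, -0.2138, 0.3016]
tcp_rot: [3.141, -0.001, -0.224]
wrist_force: [0.7, -0.5, 0.4]
width: 0.0
```

arm_command(series=[[255,[0.16,-1,0],0],[255,[0.16,-1,0],0],[255,[0.16,-1,0],0],[255,[0.16,-1,0],0],[255,[0.16,-1,0],0],[255,[0,-0.12,0],0],[255,[0,0,0],0]])

```text
clock: 4.15
eef_pos: [0.4527, 0.025, 0.3012]
tcp_rot: [3.141, 0.0, -0.224]
wrist_force: [0.1, 0.0, 0.2]
width: -0.0004
```

```bash
python3 -c "
from h import *
go(-93,12,152)"
```

```text
t 4.15 coder mm [-92.   11.6 301.2] yawrel deg 0.1 F [0.1 0.  0.2] w -0.0
to (-93, 12, 152) units [-0.02 -0.01  2.98] turn for rel0 0.02
```

arm_command(series=[[255,[0,0,1],0],[255,[-0.03,0,0.9],0],[255,[0,0,0.6],0],[255,[0,0,0],0]])

```text
clock: 4.65
eef_pos: [0.4496, 0.0236, 0.1748]
tcp_rot: [3.14, 0.004, -0.228]
wrist_force: [-0.5, -0.5, 0.5]
width: 0.0
```

```bash
python3 -c "
from h import *
go(-93,-20,152)
T=read_camera('top');S=read_camera('scene')
a=cv2.resize(T['image'][190:270,215:305,::-1],None,fx=4.4,fy=4.4,interpolation=2);b=cv2.resize(S['image'][130:210,215:305,::-1],None,fx=4.4,fy=4.4,interpolation=2)
cv2.imwrite('pics/c3.png',np.hstack([a,b]))"
```

```text
t 4.65 coder mm [-94.6   9.6 174.8] yawrel deg -0.1 F [-0.5 -0.5  0.5] w 0.0
to (-93, -20, 152) units [0.04 0.59 0.46] turn for rel0 -0.01
```

View pics/c3.png

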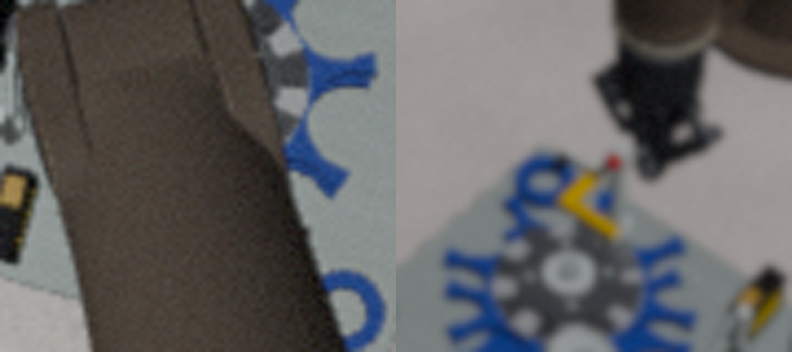

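The scene crop shows the fingertip at (648,170), on the +y side of the red ball at (614,162). The arm hides this area in the top view. I'll go on down.

arm_command(series=[[255,[0.02,-0.02,0.25],0],[255,[0.02,-0.02,0.2],0],[255,[0,0,0],0]])

```text
clock: 5.12
eef_pos: [0.4534, 0.027, 0.1532]
tcp_rot: [3.141, 0.001, -0.226]
wrist_force: [-0.2, 1.2, 0.3]
width: 0.0001
```

arm_command(series=[[255,[0,0.15,0],0],[255,[0,0.15,0],0],[255,[0,0.15,0],0],[255,[0,0.15,0],0],[255,[0,0,0],0]])

```text
clock: 5.75
eef_pos: [0.4469, -0.0031, 0.1539]
tcp_rot: [3.141, -0.0, -0.228]
wrist_force: [-0.3, 0.2, 0.9]
width: -0.0004
```

```bash
python3 -c "
from h import *
go(-93,-70,152)
S=read_camera('scene')
b=cv2.resize(S['image'][130:230,205:305,::-1],None,fx=5,fy=5,interpolation=2)
cv2.imwrite('pics/c4.png',b)"
```

```text
t 5.75 coder mm [-91.3 -17.1 153.9] yawrel deg -0.1 F [-0.3  0.2  0.9] w -0.0
to (-93, -70, 152) units [-0.03  1.06  0.04] turn for rel0 -0.01
```

View pics/c4.png

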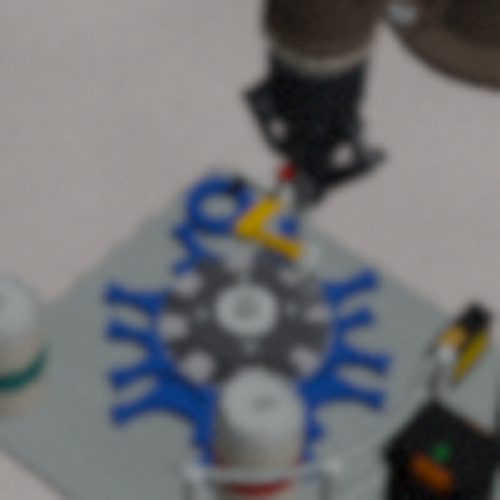

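The fingertip is just touching the ball at (288,172). I'll sweep toward -y.

arm_command(series=[[255,[0,0.15,0],0],[255,[0,0.15,0],0],[255,[0,0.15,0],0],[255,[0,0.15,0],0],[255,[0,0.15,0],0],[255,[0,0.15,0],0],[255,[0,0.15,0],0]])

```text
clock: 6.68
eef_pos: [0.4351, -0.0539, 0.1538]
tcp_rot: [3.142, 0.0, -0.227]
wrist_force: [0.4, 1.4, -0.4]
width: 0.0
```

```bash
python3 -c "
from h import *
go(-93,-70,152)
S=read_camera('scene')
b=cv2.resize(S['image'][130:230,205:305,::-1],None,fx=5,fy=5,interpolation=2)
cv2.imwrite('pics/c5.png',b)"
```

```text
t 6.67 coder mm [-91.4 -69.3 153.8] yawrel deg 0.0 F [ 0.4  1.4 -0.4] w 0.0
to (-93, -70, 152) units [-0.03  0.01  0.04] turn for rel0 0.0
```

View pics/c5.png

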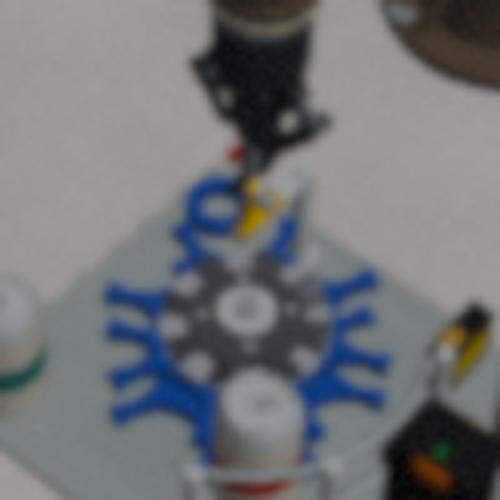

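The bar is up and the ball is at (236,155), still against the finger. I'll push a little farther and then rise.

arm_command(series=[[255,[0,0.15,0],0],[255,[0,0.15,0],0],[255,[0,0,0],0],[255,[0,0,0],0]])

```text
clock: 7.22
eef_pos: [0.4319, -0.068, 0.1538]
tcp_rot: [3.142, -0.0, -0.227]
wrist_force: [0.0, 0.3, 0.1]
width: -0.0004
```

arm_command(series=[[255,[0,0,-0.5],0],[255,[0,0,-0.8],0],[255,[0,0,-0.8],0],[255,[0,0,-0.5],0],[255,[0,0,0],0]])

```text
clock: 7.85
eef_pos: [0.433, -0.0677, 0.2856]
tcp_rot: [-3.141, -0.004, -0.226]
wrist_force: [0.3, -0.4, -0.7]
width: -0.0004
```

```bash
python3 -c "
from h import *
go(72,-76,260)
S=read_camera('scene')
b=cv2.resize(S['image'][130:230,205:305,::-1],None,fx=5,fy=5,interpolation=2)
cv2.imwrite('pics/c6.png',b)"
```

```text
t 7.85 coder mm [-90.3 -83.2 285.6] yawrel deg 0.0 F [ 0.3 -0.4 -0.7] w -0.0
to (72, -76, 260) units [ 3.24 -0.14  0.52] turn for rel0 0.01
```

View pics/c6.png

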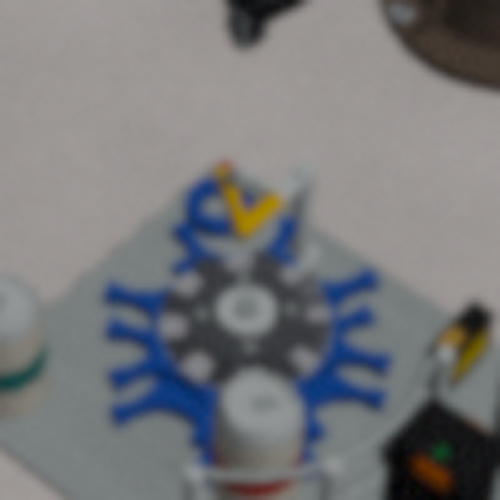

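The pawl is laid back, with the ball at (222,170), and the wheel has not moved. I'll go to the empty -45° pocket.

arm_command(series=[[255,[0.8,0,0],0],[255,[0.8,0,0],0],[255,[0.8,0,0],0],[255,[0.85,-0.15,0],0],[255,[0,0,0],0]])

```text
clock: 8.52
eef_pos: [0.5933, -0.0968, 0.281]
tcp_rot: [-3.141, 0.003, -0.226]
wrist_force: [-0.0, 0.1, 0.3]
width: 0.0001
```

arm_command(series=[[255,[0,0,0],1],[255,[0,0,0],1],[255,[0,0,0],1],[255,[0,0,0],1],[255,[0,0,0],1],[255,[0,0,0],1],[255,[0,0,0],1],[255,[0,0,0],0.5]])

```text
clock: 9.52
eef_pos: [0.5905, -0.0969, 0.2827]
tcp_rot: [3.14, 0.001, -1.014]
wrist_force: [-1.0, -0.2, -0.1]
width: -0.0001
```

```bash
python3 -c "
from h import *
go(73.5,-73.5,84)"
```

```text
t 9.53 coder mm [ 69.8 -76.2 282.7] yawrel deg -45.1 F [-1.  -0.2 -0.1] w -0.0
to (73.5, -73.5, 84) units [ 0.02 -0.1   3.97] turn for rel0 -7.52
```

arm_command(series=[[255,[0.02,-0.1,0.6],0],[255,[0,0,0.6],0],[255,[0,0,0.6],0],[255,[0,0,0.6],0],[255,[0,0,0.4],0],[255,[0,0,0],0]])

```text
clock: 10.28
eef_pos: [0.5943, -0.0951, 0.1417]
tcp_rot: [3.138, 0.003, -1.012]
wrist_force: [0.4, 0.2, -0.6]
width: 0.0001
```

```bash
python3 -c "
from h import *
go(73.5,-73.5,84)
S=read_camera('scene')
b=cv2.resize(S['image'][130:250,175:325,::-1],None,fx=5,fy=5,interpolation=2)
cv2.imwrite('pics/c7.png',b)
T=read_camera('top')
b=cv2.resize(T['image'][140:260,190:340,::-1],None,fx=5,fy=5,interpolation=2)
cv2.imwrite('pics/c8.png',b)"
```

```text
t 10.28 coder mm [ 73.  -73.6 141.7] yawrel deg -45.0 F [ 0.4  0.2 -0.6] w 0.0
to (73.5, -73.5, 84) units [ 0.01 -0.01  1.15] turn for rel0 -7.49
```

View pics/c7.png

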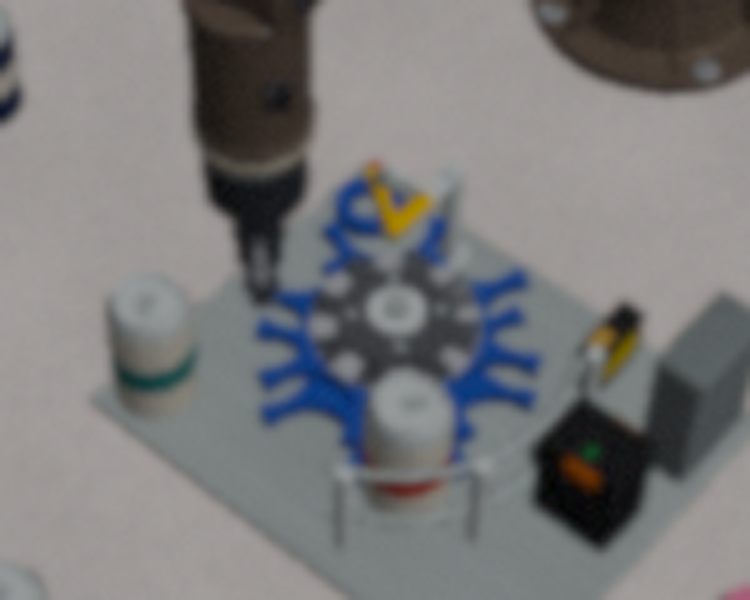

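View pics/c8.png

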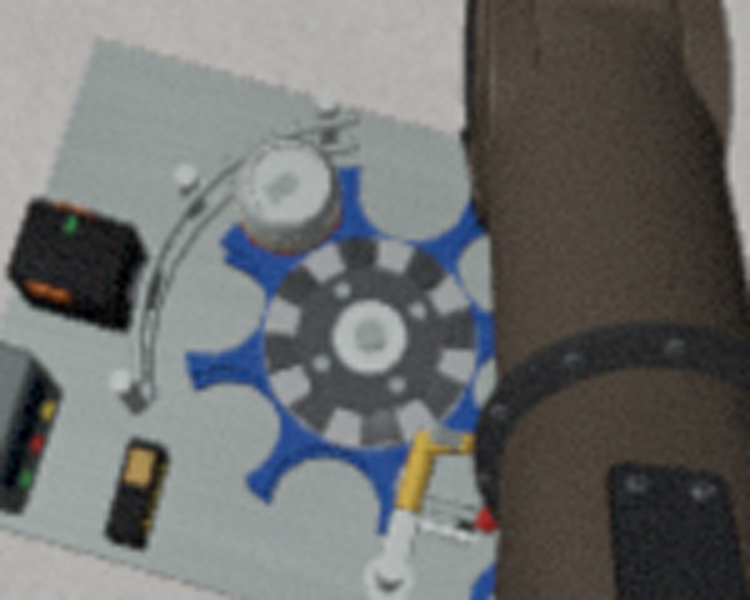

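The fingertip at c7 (262,298) is above the -45° pocket. I'll lower it slowly and watch the force.

arm_command(series=[[255,[0,0,0.3],0],[255,[0,0,0.3],0],[255,[0,0,0.3],0],[255,[0,0,0.25],0],[255,[0,0,0],0]])

```text
clock: 11.0
eef_pos: [0.5958, -0.0953, 0.0849]
tcp_rot: [3.14, 0.001, -1.012]
wrist_force: [0.1, 0.1, -0.0]
width: -0.0003
```

```bash
python3 -c "
from h import *
go(73.5,-73.5,84)
# compute steps: 1.5deg each
r=104
for n in (1.5,3.0,4): 
  print(n, 2*r*np.sin(np.radians(n)/2)/50)
"
```

```text
t 11.0 coder mm [ 74.6 -73.5  84.9] yawrel deg -45.0 F [ 0.1  0.1 -0. ] w -0.0
to (73.5, -73.5, 84) units [-0.01  0.02  0.02] turn for rel0 -7.5
1.5 0.054452717576792875
3.0 0.10889610496075232
4 0.14518190628240402
```

arm_command(series=[[255,[-0.003,-0.109,0],-0.5],[255,[-0.003,-0.109,0],-0.5],[255,[-0.003,-0.109,0],-0.5],[255,[-0.003,-0.109,0],-0.5],[255,[-0.003,-0.109,0],-0.5],[255,[-0.003,-0.109,0],-0.5],[255,[-0.003,-0.109,0],-0.5],[255,[-0.003,-0.109,0],-0.5]])

```text
clock: 12.0
eef_pos: [0.6277, -0.0659, 0.0866]
tcp_rot: [3.141, -0.0, -0.591]
wrist_force: [-4.0, -5.3, 5.0]
width: -0.0
```

```bash
python3 -c "
from h import *
st()
S=read_camera('scene')
b=cv2.resize(S['image'][130:250,175:325,::-1],None,fx=5,fy=5,interpolation=2)
cv2.imwrite('pics/c9.png',b)"
```

```text
t 12.0 coder mm [ 99.  -37.7  86.6] yawrel deg -20.8 F [-4.  -5.3  5. ] w -0.0
```

View pics/c9.png

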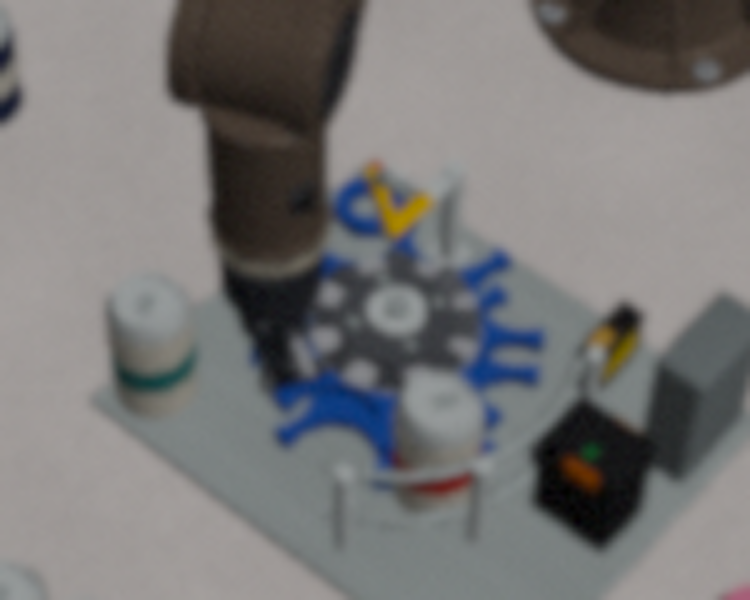

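The wheel turns and takes the can along, now at (440,430). I'll continue.

arm_command(series=[[255,[-0.003,-0.109,0.005],-0.5],[255,[-0.003,-0.109,0.005],-0.5],[255,[-0.003,-0.109,0.005],-0.5],[255,[-0.003,-0.109,0],-0.5],[255,[-0.003,-0.109,0],-0.5],[255,[-0.003,-0.109,0],-0.5],[255,[-0.003,-0.109,0],-0.5],[255,[-0.003,-0.109,0],-0.5]])

```text
clock: 13.05
eef_pos: [0.644, -0.0261, 0.0858]
tcp_rot: [3.14, -0.0, -0.172]
wrist_force: [-3.9, -7.1, 4.9]
width: -0.0003
```

```bash
cat >> h.py <<'E'
def ov(p,name,x0,y0,x1,y1,k,wa):
    im=cv2.resize(p["image"][y0:y1,x0:x1,::-1],None,fx=k,fy=k,interpolation=cv2.INTER_CUBIC)
    def dr(P,col,cl=True):
        q=((proj(p,w(POSE,P))-[x0,y0]+.5)*k-.5).round().astype(int); cv2.polylines(im,[q],cl,col,1)
    for t in np.radians(22.5+45*np.arange(8))+wa: dr([[.07*np.cos(t),.07*np.sin(t),.104],[.115*np.cos(t),.115*np.sin(t),.104]],(0,0,255),False)
    an=np.radians(np.arange(0,360,2)); t=np.pi/4+wa
    dr(np.c_[.105*np.cos(t)+.033*np.cos(an),.105*np.sin(t)+.033*np.sin(an),0*an+.147],(0,128,255))
    cv2.imwrite("pics/"+name,im)
E
python3 -c "
from h import *
s=st()
S=read_camera('scene');T=read_camera('top')
ov(S,'d1.png',175,130,325,250,5,np.radians(38)); ov(T,'d2.png',190,140,340,260,5,np.radians(38))"
```

```text
t 13.05 coder mm [105.9   4.9  85.8] yawrel deg 3.1 F [-3.9 -7.1  4.9] w -0.0
```

View pics/d1.png

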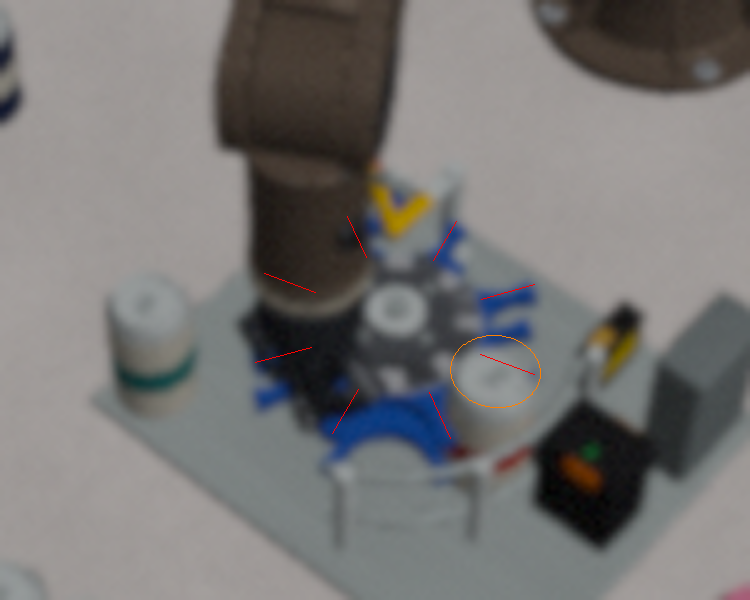

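View pics/d2.png

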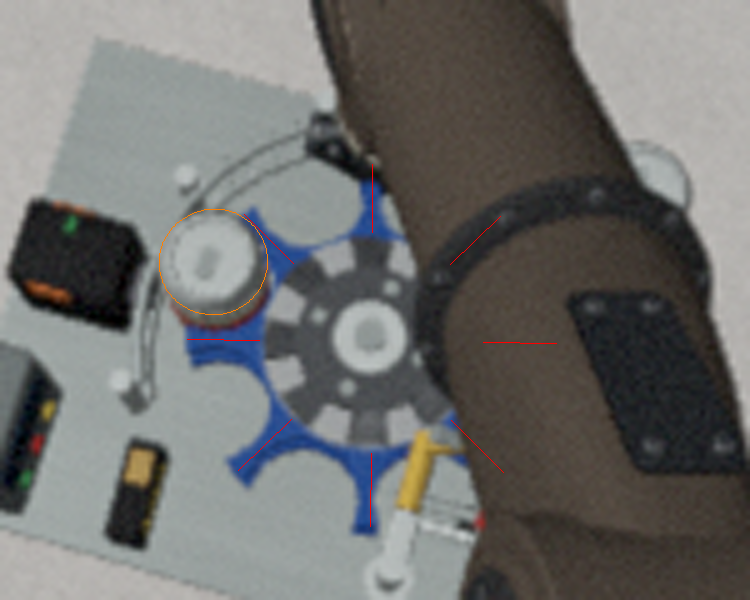

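```bash
cat >> h.py <<'E'
def blue(p,img=None,k=1.0,a0=105,a1=200):
    im=(p['image'] if img is None else img).astype(np.float32)
    a=np.radians(np.arange(a0,a1,.25)); r=np.arange(.085,.111,.002)
    A,Rr=np.meshgrid(a,r); P=np.c_[(Rr*np.cos(A)).ravel(),(Rr*np.sin(A)).ravel(),np.full(A.size,.104)]
    q=((proj(p,w(POSE,P))+.5)*k-.5).astype(np.float32)
    b=im[:,:,2]-im[:,:,0]
    v=cv2.remap(b,q[:,0].reshape(A.shape),q[:,1].reshape(A.shape),cv2.INTER_LINEAR)
    return np.degrees(a),v.mean(0)
def phase(a,v):  # deg of arm centre relative to 22.5 mod 45, via first harmonic
    f=lambda x:x[0]+x[1]*np.cos(np.radians(8*(a-x[2])))+x[3]*np.cos(np.radians(16*(a-x[2])))-v
    best=min((least_squares(f,[v.mean(),v.std(),c,10]) for c in (0,15,30)),key=lambda r:r.cost+1e9*(r.x[1]<0))
    return best.x.round(2)
E
cat > ph.py <<'E'
from h import *
T=read_camera('top'); i0=cv2.imread('pics/top0.png')[:,:,::-1]
import sys
for a0,a1 in [(105,195),(110,155),(150,195),(115,205)]:
    print(a0,a1,phase(*blue(T,i0,1.5625,a0,a1))[2]%45, phase(*blue(T,None,1,a0,a1))[2]%45)
E
python3 ph.py
```

```text
105 195 25.06 16.67
110 155 25.66 17.6
150 195 24.25 15.68
115 205 25.81 15.12
```

arm_command(series=[[255,[-0.003,-0.072,0],-0.33],[255,[-0.003,-0.072,0],-0.33],[255,[-0.002,-0.072,0],-0.33],[255,[0,0,0],0],[255,[0,0,0],0]])

```text
clock: 13.82
eef_pos: [0.6453, -0.0148, 0.0857]
tcp_rot: [3.141, -0.0, -0.07]
wrist_force: [-2.2, -4.9, 3.0]
width: 0.0004
```

```bash
python3 ph.py; python3 -c "
from h import *
s=st()
T=read_camera('top')
ov(T,'d3.png',190,140,340,260,5,np.radians(45))"
```

```text
105 195 25.06 22.74
110 155 25.66 23.31
150 195 24.25 21.58
115 205 25.81 21.93
t 13.88 coder mm [104.7  16.1  85.7] yawrel deg 9.0 F [-1.3 -4.1  3.8] w 0.0
```

View pics/d3.png

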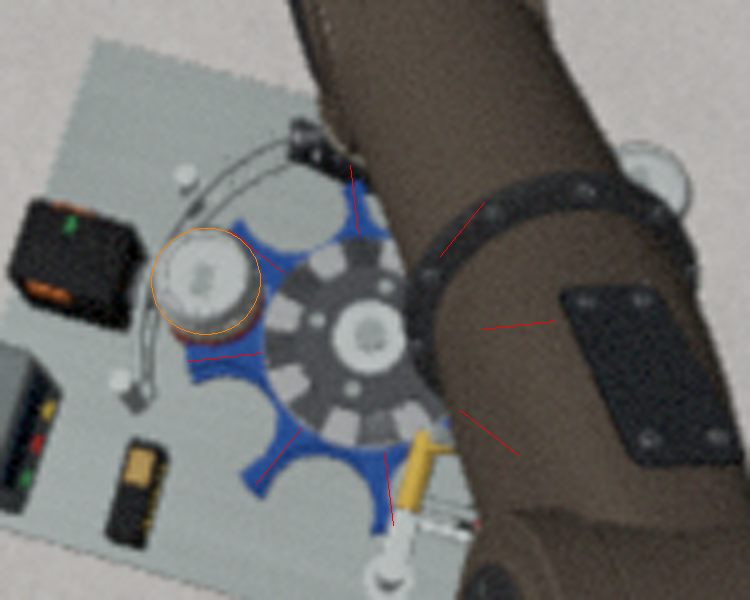

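arm_command(series=[[255,[-0.001,-0.042,0],-0.2],[255,[-0.001,-0.042,0],-0.2],[255,[0,0,0],0],[255,[0,0,0],0]])

```text
clock: 14.42
eef_pos: [0.6454, -0.0104, 0.0857]
tcp_rot: [3.141, -0.0, -0.029]
wrist_force: [-2.0, -5.6, 3.6]
width: 0.0002
```

```bash
python3 ph.py; python3 -c "
from h import *
s=st()"
```

```text
105 195 25.06 25.34
110 155 25.66 25.78
150 195 24.25 24.09
115 205 25.81 24.52
t 14.47 coder mm [103.8  20.4  85.7] yawrel deg 11.3 F [-0.6 -5.4  2.9] w -0.0
```

The phase now matches the starting picture to within about 0.3°. I'll back off the arm of the wheel and rise.

arm_command(series=[[255,[0,0.1,0],0],[255,[0,0.15,0],0],[255,[0,0,0],0],[255,[0,0,-0.5],0],[255,[0,0,-0.7],0],[255,[0,0,-0.8],0],[255,[0,0,-0.8],0],[255,[0,0,-0.8],0]])

```text
clock: 15.48
eef_pos: [0.6447, -0.0222, 0.2669]
tcp_rot: [-3.141, -0.0, -0.028]
wrist_force: [-0.6, 0.6, -0.0]
width: 0.0001
```

```bash
python3 ph.py; python3 -c "
from h import *
go(-52,-104,260)"
```

```text
105 195 25.06 25.3
110 155 25.66 25.75
150 195 24.25 24.03
115 205 25.81 24.5
t 15.53 coder mm [107.8   9.8 272.9] yawrel deg 11.4 F [1.3 0.4 5. ] w -0.0
to (-52, -104, 260) units [-3.58  1.6   0.23] turn for rel0 1.9
```

arm_command(series=[[255,[0,0,0],1],[255,[0,0,0],0.9],[255,[-0.8,0.57,0],0],[255,[-0.8,0.57,0],0],[255,[-0.8,0.57,0],0],[255,[-0.8,0.57,0],0],[255,[0,0,0],0]])

```text
clock: 16.4
eef_pos: [0.4603, -0.0991, 0.2656]
tcp_rot: [3.14, 0.001, -0.231]
wrist_force: [1.6, 0.7, 0.7]
width: -0.0002
```

```bash
python3 -c "
from h import *
go(-53,-106,152)"
```

```text
t 16.4 coder mm [ -56.7 -107.7  265.6] yawrel deg -0.2 F [1.6 0.7 0.7] w -0.0
to (-53, -106, 152) units [ 0.07 -0.04  2.27] turn for rel0 -0.04
```

arm_command(series=[[255,[0.07,0,0.5],0],[255,[0,0,0.5],0],[255,[0,0,0.45],0],[255,[0,0,0.4],0],[255,[0,0,0.4],0],[255,[0,0,0],0]])

```text
clock: 17.15
eef_pos: [0.4663, -0.0976, 0.1519]
tcp_rot: [-3.141, 0.002, -0.226]
wrist_force: [0.0, -0.6, 0.5]
width: -0.0001
```

```bash
python3 -c "
from h import *
go(-53,-106,152)
S=read_camera('scene')
b=cv2.resize(S['image'][130:250,175:325,::-1],None,fx=5,fy=5,interpolation=2)
cv2.imwrite('pics/e1.png',b)"
```

```text
t 17.15 coder mm [ -51.1 -104.8  151.9] yawrel deg 0.0 F [ 0.  -0.6  0.5] w -0.0
to (-53, -106, 152) units [-0.04  0.02 -0.  ] turn for rel0 0.0
```

View pics/e1.png

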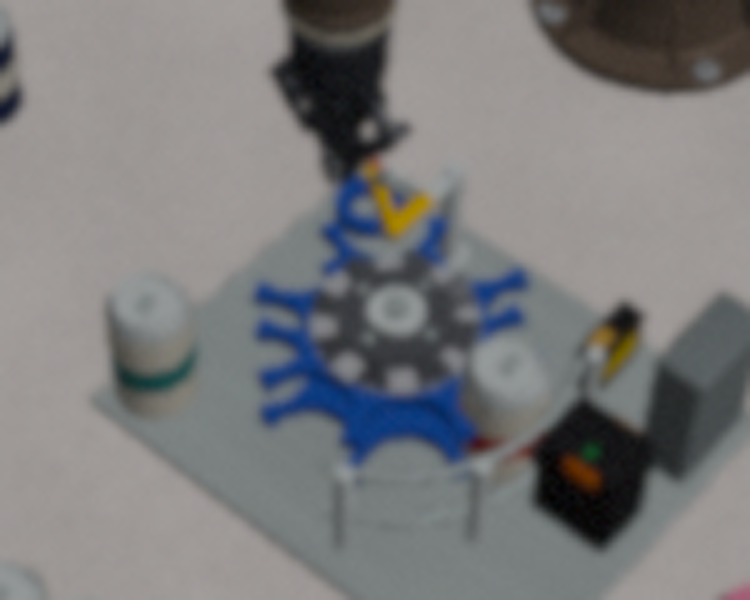

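The finger at (335,170) stands on the -y side of the upright bar at (375,170). I'll push toward +y.

arm_command(series=[[255,[-0.02,-0.15,0],0],[255,[0,-0.15,0],0],[255,[0,-0.15,0],0],[255,[0,-0.15,0],0],[255,[0,-0.12,0],0],[255,[0,-0.1,0],0],[255,[0,-0.08,0],0],[255,[0,0,0],0]])

```text
clock: 18.2
eef_pos: [0.4758, -0.0539, 0.153]
tcp_rot: [-3.141, 0.0, -0.227]
wrist_force: [0.3, 1.0, -1.2]
width: 0.0001
```

```bash
python3 -c "
from h import *
go(-53,-106,152)
S=read_camera('scene')
b=cv2.resize(S['image'][130:250,175:325,::-1],None,fx=5,fy=5,interpolation=2)
cv2.imwrite('pics/e2.png',b)"
```

```text
t 18.2 coder mm [-51.7 -60.1 153. ] yawrel deg -0.0 F [ 0.3  1.  -1.2] w 0.0
to (-53, -106, 152) units [-0.03  0.92  0.02] turn for rel0 -0.0
```

View pics/e2.png

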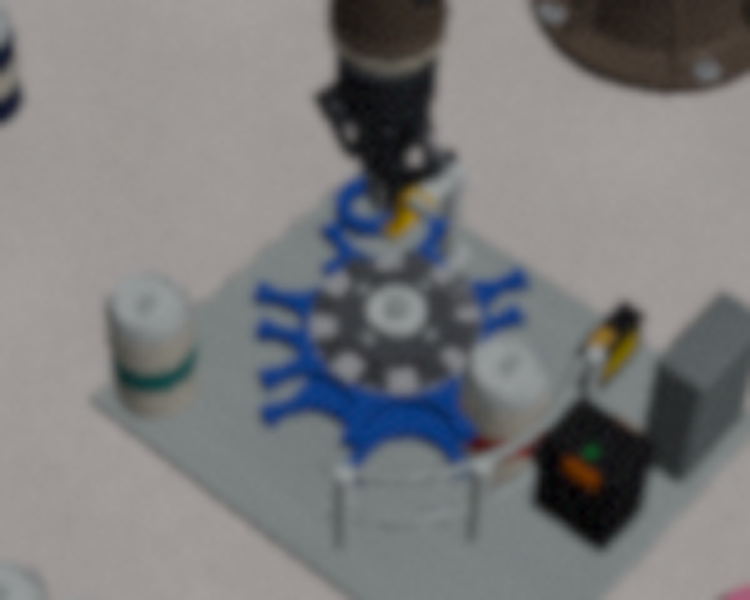

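The bar is still up against the finger, so I'll push farther.

arm_command(series=[[255,[0,-0.1,0],0],[255,[0,-0.1,0],0],[255,[0,-0.1,0],0],[255,[0,0,0],0],[255,[0,0,0],0]])

```text
clock: 18.88
eef_pos: [0.4792, -0.0397, 0.1531]
tcp_rot: [3.142, -0.0, -0.227]
wrist_force: [0.1, 0.4, 0.4]
width: 0.0001
```

```bash
python3 -c "
from h import *
st()
S=read_camera('scene')
b=cv2.resize(S['image'][130:250,175:325,::-1],None,fx=5,fy=5,interpolation=2)
cv2.imwrite('pics/e3.png',b)"
```

```text
t 18.88 coder mm [-51.6 -45.5 153.1] yawrel deg -0.0 F [0.1 0.4 0.4] w 0.0
```

View pics/e3.png

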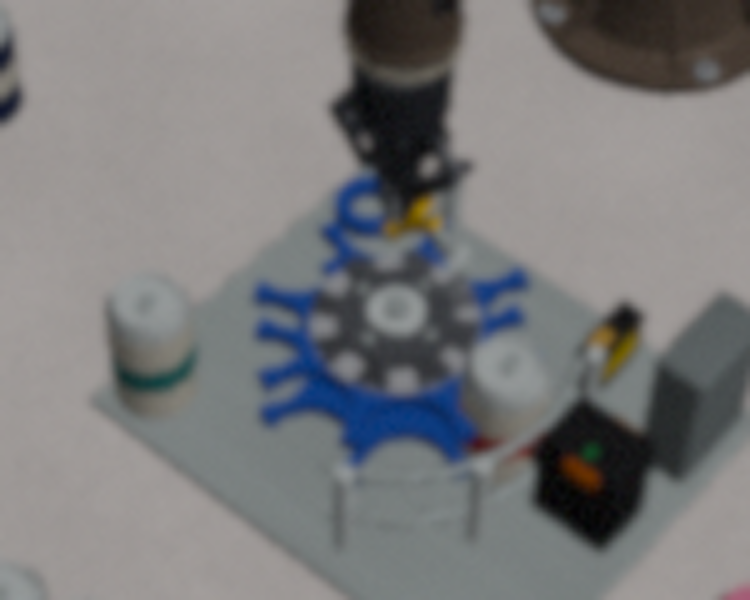

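```bash
python3 -c "
from h import *
st()
S=read_camera('scene')
b=cv2.resize(S['image'][145:205,230:290,::-1],None,fx=10,fy=10,interpolation=2)
cv2.imwrite('pics/e4.png',b)"
```

```text
t 18.93 coder mm [-51.6 -45.6 153.1] yawrel deg -0.0 F [-0.2 -0.   0.1] w 0.0
```

View pics/e4.png

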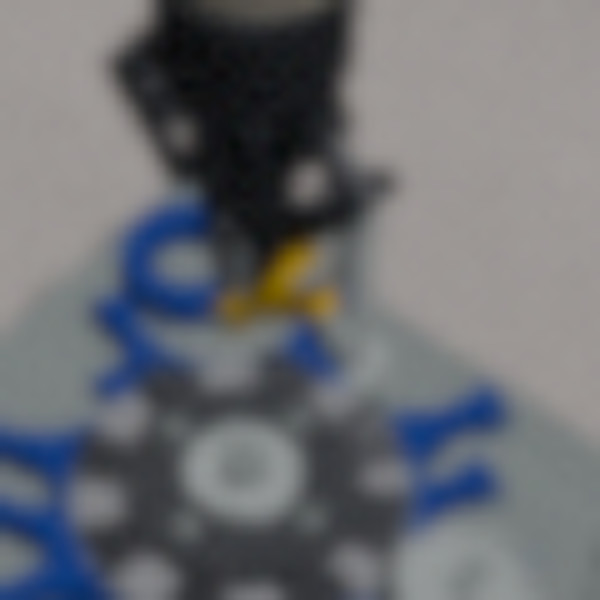

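```bash
python3 -c "
from h import *
S=read_camera('scene')
f=lambda P:(((proj(S,w(POSE,P))-[230,145]+.5)*10-.5).round()).tolist()
print('pin',f([-.056,-.051,.129]),'sleeve end',f([-.097,-.051,.129]))
for d in (0,30,45,60,75,90):
  c,s=np.cos(np.radians(d)),np.sin(np.radians(d))
  b=np.radians(60+d)
  tip=np.array([-.056,-.051+.058*c,.129+.058*s]); nose=tip+np.array([0,.02*s,-.02*c])
  print(d,'tip',f(tip),'nose',f(nose),'ball',f([-.09,-.051+.048*np.cos(b),.129+.048*np.sin(b)]))
"
```

```text
pin [[238.0, 304.0]] sleeve end [[304.0, 246.0]]
0 tip [[352.0, 380.0]] nose [[350.0, 412.0]] ball [[344.0, 215.0]]
30 tip [[340.0, 321.0]] nose [[358.0, 363.0]] ball [[297.0, 174.0]]
45 tip [[322.0, 288.0]] nose [[349.0, 331.0]] ball [[272.0, 161.0]]
60 tip [[299.0, 257.0]] nose [[333.0, 297.0]] ball [[249.0, 155.0]]
75 tip [[271.0, 228.0]] nose [[310.0, 263.0]] ball [[229.0, 156.0]]
90 tip [[241.0, 206.0]] nose [[281.0, 231.0]] ball [[214.0, 163.0]]
```

arm_command(series=[[255,[0,0,0],0],[255,[0,0,0],0],[255,[0,0,0],0],[255,[0,0,0],0]])

```text
clock: 19.52
eef_pos: [0.4792, -0.0397, 0.153]
tcp_rot: [3.142, 0.0, -0.228]
wrist_force: [0.5, 0.4, -0.4]
width: -0.0001
```

```bash
python3 -c "
from h import *
st()
S=read_camera('scene')
b=cv2.resize(S['image'][145:205,230:290,::-1],None,fx=10,fy=10,interpolation=2)
cv2.imwrite('pics/e5.png',b)"
```

```text
t 19.52 coder mm [-51.6 -45.5 153. ] yawrel deg -0.0 F [ 0.5  0.4 -0.4] w -0.0
```

View pics/e5.png

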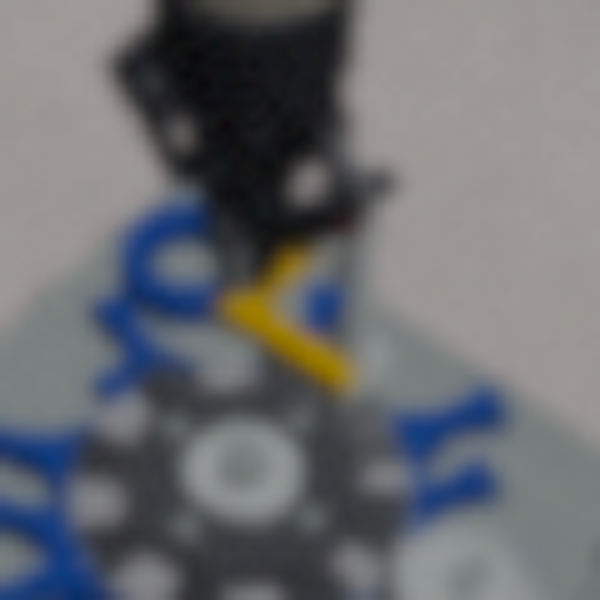

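It was only falling slowly. The bar is down now, with its end at (345,378). I'll rise and retreat.

arm_command(series=[[255,[0,0,-0.5],0],[255,[0,0,-0.8],0],[255,[0,0,-0.8],0],[255,[0,0,-0.8],0],[255,[0,0.8,-0.5],0],[255,[0,0.9,0],0],[255,[0,0.9,0],0],[255,[0,0.9,0],0]])

```text
clock: 20.58
eef_pos: [0.4392, -0.2115, 0.3232]
tcp_rot: [3.141, -0.0, -0.227]
wrist_force: [0.6, -0.1, -0.4]
width: -0.0002
```

arm_command(series=[[255,[-0.2,0.9,0],0],[255,[-0.2,0.9,0],0],[255,[-0.2,0.9,0],0],[255,[0,0.9,0],0],[255,[0,0.9,0],0],[255,[0,0,0],0]])

```text
clock: 21.32
eef_pos: [0.3575, -0.426, 0.3223]
tcp_rot: [3.141, 0.001, -0.233]
wrist_force: [0.9, 1.2, 0.1]
width: -0.0001
```

```bash
python3 ph.py; python3 -c "
from h import *
st()
T=read_camera('top');S=read_camera('scene')
i0=cv2.imread('pics/s1.png'); t0=cv2.imread('pics/t1.png')
crop(T,'t9.png',170,140,340,290,4.5)
crop(S,'s9.png',185,150,345,280,5)
a=cv2.imread('pics/t9.png');b=cv2.imread('pics/s9.png')
cv2.imwrite('pics/cmp.png',np.vstack([np.hstack([cv2.resize(x[340:500,360:540],(400,300)) for x in (t0,a)]),np.hstack([cv2.resize(x[40:200,270:450],(400,300)) for x in (i0,b)])]))"
```

```text
105 195 25.06 25.4
110 155 25.66 25.74
150 195 24.25 24.36
115 205 25.81 25.98
t 21.38 coder mm [ -82.5 -446.8  322.5] yawrel deg -0.2 F [ 0.3  0.6 -0.3] w -0.0
```

View pics/cmp.png

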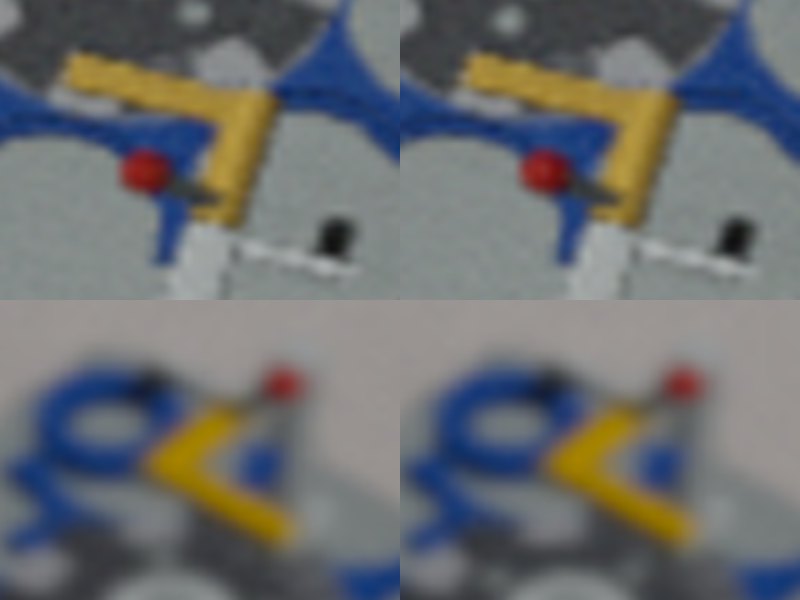

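View pics/t9.png

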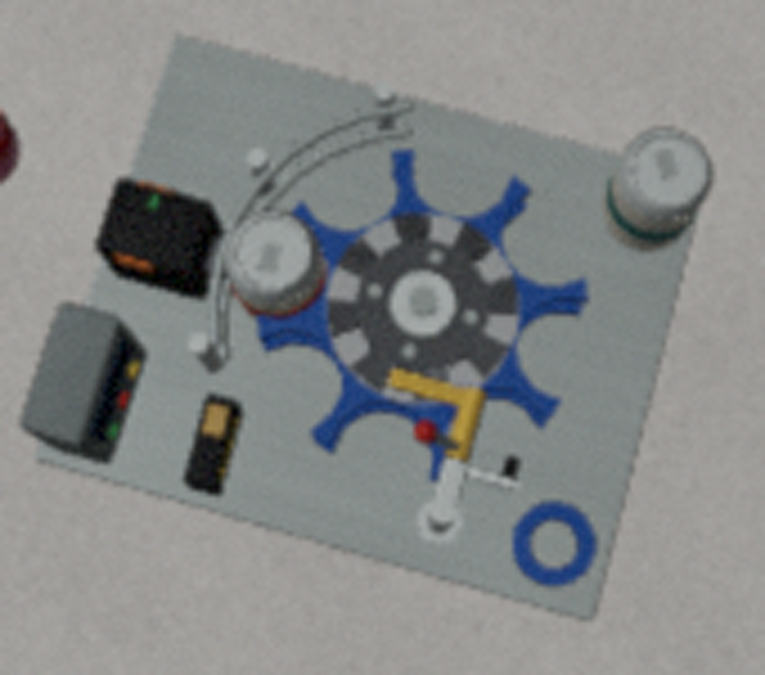

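View pics/s9.png

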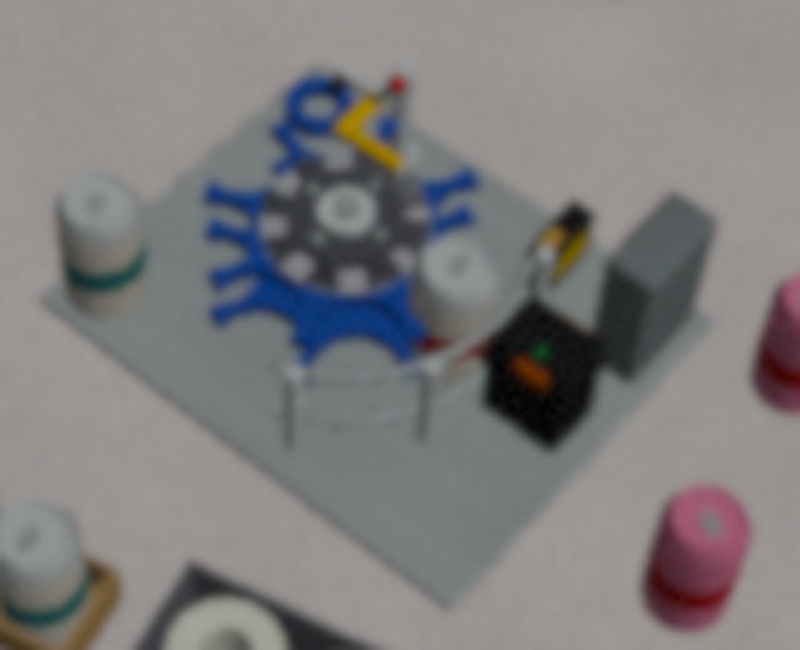

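```bash
python3 -c "
from h import *
T=read_camera('top')
f=lambda P:(((proj(T,w(POSE,P))-[170,140]+.5)*4.5-.5).round(1)).tolist()
print(f([0,.105,.147]),f([.105*.7071,.105*.7071,.147]))
p=ray(T,((272.5)/4.5-.5+170,(255.5)/4.5-.5+140),.147)-[POSE[0],POSE[1],0]
c,n=np.cos(POSE[2]),np.sin(POSE[2]);print(c*p[0]+n*p[1],-n*p[0]+c*p[1])
print(hand_in())"
```

```text
[[275.0, 252.4]] [[349.8, 162.5]]
-0.0022464048604271224 0.10642145246718465
the job is handed in; nothing more can be done
None
```

I handed the job in at about 21 s of the 70 s allowed, and the last pictures show everything where it was asked to be. Using shut fingertips, I laid the pawl back by its ball and pushed an arm of the star wheel backward one notch. I then rose clear, tipped the bar forward past upright so the pawl fell, and moved the arm well away.

Last checks:
- **Pawl:** the ball and bar look the same in both cameras as in the starting picture, when it sat in its notch.
- **Wheel:** it sits one notch on, within about 0.1–0.3° of its starting phase.
- **Can:** its centre measures (-2, 106) mm against the station at (0, 105) mm. That difference is within how well I could measure.
- **Bystanders:** the cans, bottles and supplies in the last pictures have not visibly moved, though I did not measure them. Those off the deck show only partly there.
- **Wrist force:** the readings I took stayed below about 10 N.

No check failed. Two readings looked off on the way:
- One of the four wheel-phase windows read 1.3° low while the arm partly covered it, and agreed once the arm was clear.
- The pawl still looked half up just after the push, because it fell slowly.

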